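Two-key release of a grinding ball

TASK

On the grinding-ball dispenser, press the two orange keys down together, one with each fingertip, and keep both fully down until the white ball has rolled out through the gate and dropped into the blue catch pocket. Then let both keys spring back up and move clear. Do not touch, push or lift the ball itself, and leave the jar, the beaker and the vial where they stand.

Things in the scene. Friction and masses are not known exactly. Their poses are not given: they have to be found in the camera images.
- dispenser: Ball dispenser fixed to the bench: grey base plate 150 x 320 mm (x, y), white console 78 x 120 mm (top 40 mm high) with two orange keys, behind it a sloping aluminium channel, ending in a blue pocket. Origin on the bench under the console's rear edge. z up, x from console to channel, y up the channel; the ball rolls to -y. Console faces the robot, turned up to 35 degrees either way.
- key_left_top (a point): Centre of the flat top of the left orange key (at +y of the dispenser): round cap 23 mm in diameter, 56 mm above the bench when up, 13 mm above its black collar (32 mm in diameter). Axes as the dispenser. Moves down with the key. The key centres are 56 mm apart along the dispenser's y and lie at x = -38 mm, y = +28 and -28 mm from its origin.
- key_right_top (a point): Centre of the flat top of the right orange key (at -y of the dispenser); otherwise like the left one.
- key_left (a joint): Travel of the left key: 0 up, 0.008 m fully down. Springy: about 1 N to start, about 3 N at full depth for each key; it springs back when let go. It carries one of the two red pins of the gate: below about 5 mm of travel its pin still bars the ball.
- key_right (a joint): Travel of the right key, likewise; it carries the other red pin. Both pins must be down at the same time for the ball to pass.
- gate (a point): The gate: a point on the channel floor where the two red pins stand, 42 mm above the bench. The pins reach 5 mm above the floor. The channel is 27 mm wide inside, its walls stand 12 mm above its floor, and it falls 6 degrees towards the dispenser's -y.
- ball: White ceramic grinding ball, 25 mm in diameter, about 45 g, waiting in the channel against the gate pins. Its origin is on its surface and turns with it; use point ball_center for where it is.
- ball_center (a point): Centre of the white ball. About 1 s after both keys are down it has rolled into the pocket.
- pocket (a point): Middle of the floor of the blue catch pocket, 134 mm towards -y of the dispenser's origin, 14 mm above the bench; 33 x 36 mm inside, rim 44 mm above the bench. The ball's centre rests about 27 mm above the bench there.
- jar: White plastic jar with a blue cap, 44 mm in diameter, 70 mm high, standing loose on the bench. Origin at the centre of its underside. Leave alone.
- beaker: Open glass beaker, 54 mm across the rim, 70 mm high, standing loose. Origin at the centre of its underside. Leave alone.
- vial: Amber glass bottle with a black cap, 36 mm in diameter, 65 mm high, standing loose. Origin at the centre of its underside. Leave alone.
Not all that is in view belongs to the job. Of the things like the ball, leave any that is green, pink or turquoise; of the rest the smaller one is meant.

How it is judged:
By the outcome, as a careful person would: the job done as asked, in the order asked, and still so for the second after the job is handed in, with the robot touching nothing.
It also fails if it takes over 35 s, if anything falls off the work surface, if the arm or the gripper's body presses on something with over 40 N, if the wrist force passes 120 N, or if a joint passes its speed limit or range.

ROBOT

A 6-joint arm with a two-finger parallel gripper is mounted at the origin on the work surface. World frame = base frame: x ahead of the robot, y to its left, z up, the work surface at z = 0. Lengths are in mm, angles in rad, forces in N, time in s.
With the tool pointing down it reaches from about 375 to 925 mm from the base axis. Payload 5.7 kg.
Tool frame: the origin (TCP) lies midway between the tips of the shut fingers; the grasp point (between the pads) lies 19 mm behind it; y points along the fingers, x is the direction in which the jaws open and shut, and the axes are right-handed (so a half turn about y gives the same grasp; the last joint's range is limited). The gripper opens to 85 mm and grips with 20 to 120 N. Pads are 22 mm wide; open, the fingers measure 114 mm over their backs; the gripper's body (76 mm by 85 mm) begins 54 mm behind the grasp point. The pads swing forward as they close: fully open they stand 13 mm farther back than shut.
Start: joints at [-1.409, 0.359, 1.51, -0, 1.272, -0.115], TCP at [163.952, -577.129, 193.367] pointing down, gripper open.
Joint ranges: [-2.97, 2.97], [-1.01, 2.36], [0.21, 2.38], [-0.96, 4.11], [0.2, 2.71], [-2.98, 2.98]. Speed limits (rad/s): [2.39, 2.39, 3.14, 3.14, 3.14, 3.14].

INTERFACE

Orientations are given as a unit quaternion [w, x, y, z].
In Python, from workcell import ctrl gives the robot as it stands.
- The arm moves only by the tool step_arm, never from a script. Its argument "rows" is a list of rows, each a list of 3 entries, a list of its own where there are three numbers: the turn, a rotation vector about the world's x, y, z in degrees, then the shift along the world's x, y, z in m, then the finger opening in m, from 0 to 0.0854. A call has 1 to 10 rows; each row is the pose to reach, as a shift and turn from the pose commanded when the call began; what a row does not reach only later rows make up. A row lasts 1/12 s, in which the tool goes at most 41.7 mm and 7.16 degrees, less where a joint would pass 70% of its speed; a pose out of reach is approached as far as the arm can. A call with a gripper value outside its range is refused whole. The fingers move at their own pace and stop on an object; "grip_force" is the grip in N (left out, the last holds). Time passes only in rows, so rows that repeat a pose let the fingers close. It gives the time, the measured TCP pose, the force and the opening at its end, in the units of the state.
- ctrl.get_state(): the state, without advancing time (a new reading comes with each control period).
- ctrl.get_image(name): name is "side" or "top"; returns (picture, depth): 480x640x3 uint8, red, green, blue; 480x640 float32, mm along the optical axis (not along the pixel's ray), 0 where there is no reading.
- ctrl.get_calibration(name): a dict with "mtx" (3x3 intrinsics, pixels), "extrinsics" (4x4, takes a point from camera to world coordinates). Camera axes: x right, y down, z forward; pixel columns grow to the right and rows downward; lengths in mm; the calibration is good to about 2 mm. A picture is of the moment at which its call begins. get_calibration takes no time and is no camera call.
- ctrl.hand_in(): hands the job in, once; it reports no verdict.
Trained networks look in the newest picture that a camera, given by its name, has taken for a name from the list of things; names that differ only in an ending like _2 or _b are one class to them, and where a whole thing is asked for, a point or a joint stands for the part that bears it (a point fixed in the world has none). Each returns a list of dicts, best first, with "confidence" (0 to 1); they miss things now and then, are a little off and sometimes report something else, mostly with a low value. They report only what shows in the picture. A call takes as long as a camera call. They do not tell look-alikes from the thing itself.
- ctrl.regions_of(camera, thing): "region" (480x640 bool, what is visible of it) and "rect" ([left, top, width, height] in pixels, round what is visible of it).
The state is a dict: "time": time; "qpos": joint angles; "dq": joint speeds; "joint_efforts": joint torques, N m; "eef_pos": TCP position; "ee_rot": TCP orientation; "contact_force": force on the tool from outside, world axes, zero at the start; "moment": the same for the moment, N m; "width": opening from 0.0 (shut) to 1.0 (fully open).
Only numpy, scipy, OpenCV 4.12 (cv2) and the standard library are available. Lean on these libraries where they do the work, as an engineer would, in place of code of your own. Each camera call takes 0.05 s, during which the arm holds its last target.

## Working session

There is one attempt and no reset: what is moved stays moved. The work goes in short steps, Python scripts to look and compute and a tool call to move; the robot and the scene stay as the last step left them, time stands still between calls to the robot, and variables do not carry over. Pictures are saved under pics/ and viewed, and the job is handed in when it is done.

Besides the shell and the picture viewer there is one more tool, called after ">>>" by a JSON object that holds its "method" and its "body", one argument or row to a line. step_arm: Moves the arm, as the interface text tells. Its arguments: {"type":"object","properties":{"rows":{"type":"array","items":{"type":"array"}},"grip_force":{"type":"number"}},"required":["rows"]}

```bash
mkdir -p pics; ls
python3 - <<'E'
from workcell import ctrl
import cv2,numpy as np
for n in("side","top"):
    im,d=ctrl.get_image(n); cv2.imwrite(f"pics/{n}0.png",im[:,:,::-1]); np.save(f"{n}_d.npy",d);np.save(f"{n}_i.npy",im)
    c=ctrl.get_calibration(n); print(n,np.round(c["mtx"],1).tolist(),np.round(c["extrinsics"],3).tolist())
s=ctrl.get_state(); print(s)
E
```

```text
pics
side [[433.2, 0.0, 322.8], [0.0, 433.2, 247.0], [0.0, 0.0, 1.0]] [[0.775, -0.391, 0.498, 230.412], [-0.632, -0.452, 0.629, -440.167], [-0.021, -0.802, -0.597, 534.851], [0.0, 0.0, 0.0, 1.0]]
top [[544.1, 0.0, 317.7], [0.0, 544.1, 241.7], [0.0, 0.0, 1.0]] [[0.021, -0.996, 0.087, 572.374], [-1.0, -0.02, 0.013, 45.205], [-0.011, -0.088, -0.996, 851.404], [0.0, 0.0, 0.0, 1.0]]
{'time': 0.1, 'qpos': array([-1.40916340e+00,  3.59419454e-01,  1.51136585e+00, -9.88044016e-07,
        1.27252899e+00, -1.15064742e-01]), 'dq': array([-0.00025848, -0.00269239, -0.0007269 ,  0.0013167 ,  0.0020998 ,
       -0.00045203]), 'joint_efforts': array([-2.03761338e-04, -5.28651273e+01, -2.79350477e+01, -1.98483617e-04,
        5.08705518e-03,  4.78632174e-06]), 'eef_pos': array([ 163.80563527, -576.46747223,  192.6299211 ]), 'ee_rot': array([ 0.56459637, -0.56375631,  0.42670887, -0.42582778]), 'contact_force': array([-0.5311168 , -0.05473051,  0.10684856]), 'moment': array([0.02997296, 0.0235146 , 0.03176524]), 'width': 0.9999700898852993}
```

View pics/side0.png

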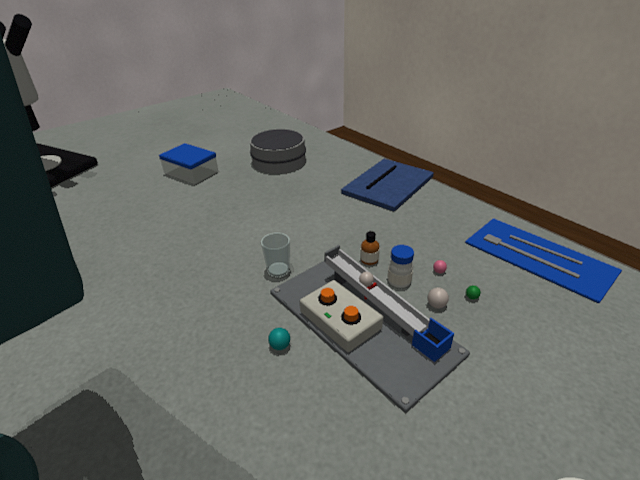

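View pics/top0.png

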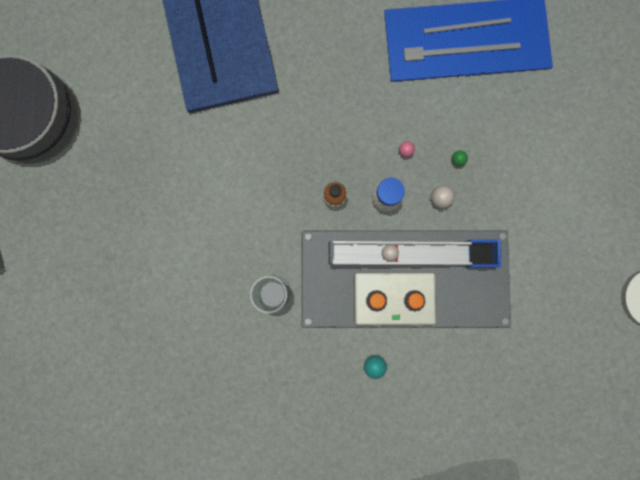

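The side view shows the two keys at (328,296) and (352,315) and the ball in the channel at (366,278). In the top view the keys are at (376,301) and (416,301), and the ball is at (390,253).

Ball candidates in the top view:
- White in the channel at (390,253).
- Larger white, loose, at (442,197).
- Pink (407,149), green (460,158) and turquoise (375,367), all excluded by the task.

The one in the channel against the red pins is meant: it is the smaller white one. Next I'll measure and confirm it with a crop.

```bash
cat > h.py <<'E'
from workcell import ctrl
import cv2,numpy as np
def orange(im):
    h=cv2.cvtColor(im,cv2.COLOR_RGB2HSV)
    m=cv2.inRange(h,(5,190,120),(18,255,255))
    n,l,s,c=cv2.connectedComponentsWithStats(m)
    return [(c[i],s[i]) for i in range(1,n) if s[i][4]>30],l
def ray(n,uv):
    c=ctrl.get_calibration(n);E=np.array(c["extrinsics"]);d=E[:3,:3]@np.linalg.inv(c["mtx"])@[uv[0],uv[1],1];return E[:3,3],d
def atz(n,uv,z):
    o,d=ray(n,uv);return o+d*(z-o[2])/d[2]
def depthpts(n,d,mask):
    c=ctrl.get_calibration(n);E=np.array(c["extrinsics"]);v,u=np.nonzero(mask&(d>0));z=d[v,u]
    p=np.linalg.inv(c["mtx"])@np.stack([u,v,np.ones(len(u))])*z
    return (E[:3,:3]@p).T+E[:3,3]
def tri(a,b):
    (o1,d1),(o2,d2)=ray("side",a),ray("top",b)
    A=np.stack([d1,-d2],1);t=np.linalg.lstsq(A,o2-o1,rcond=None)[0]
    p,q=o1+t[0]*d1,o2+t[1]*d2;return (p+q)/2,np.linalg.norm(p-q)
E
python3 - <<'E'
from h import *
K={}
for n in("side","top"):
    im=np.load(n+"_i.npy");d=np.load(n+"_d.npy");b,l=orange(im)
    b.sort(key=lambda x:x[0][0])
    for c,s in b:
        m=l==l[int(c[1]),int(c[0])];P=depthpts(n,d,m)
        top=P[P[:,2]>np.percentile(P[:,2],90)-4]
        print(n,c.round(1),s,"depth med",np.median(P,0).round(1),"top",top.mean(0).round(1),len(top),"at z56",atz(n,c,56).round(1))
    K[n]=b
for i in(0,1): p,e=tri(K["side"][i][0],K["top"][i][0]);print(p.round(1),e)
# base plate/ console edges in top: console white rect
im=np.load("top_i.npy");d=np.load("top_d.npy")
P=depthpts("top",d,np.ones(d.shape,bool))
v,u=np.nonzero(d>0)
s=(u>340)&(u<445)&(v>265)&(v<330)&(abs(P[:,2]-40)<5)
r=cv2.minAreaRect(P[s][:,:2].astype(np.float32));print("console",r,P[s][:,2].mean())
g=cv2.cvtColor(im,cv2.COLOR_RGB2GRAY)
m=((g>60)&(g<95)).astype(np.uint8)
for z in(40,):
  b=cv2.boxPoints(r);print(b)
cv2.imwrite("pics/crop1.png",cv2.resize(im[180:340,290:520],None,fx=3.4,fy=3.4,interpolation=cv2.INTER_CUBIC)[:,:,::-1])
si=np.load("side_i.npy");cv2.imwrite("pics/crop2.png",cv2.resize(si[220:380,260:490],None,fx=3.4,fy=3.4,interpolation=cv2.INTER_CUBIC)[:,:,::-1])
# tall things
for z0,z1 in((50,200),):
  pass
E
```

```text
side [327.1 292.3] [321 288  13   9  94] depth med [556.5 -36.7  56.8] top [556.3 -36.4  56.8] 93 at z56 [556.9 -35.8  56. ]
side [351.  310.7] [345 306  13  10 107] depth med [557.6 -92.7  56.9] top [557.6 -92.4  56.8] 107 at z56 [558.2 -91.8  56. ]Traceback (most recent call last):
  File "<stdin>", line 11, in <module>
IndexError: list index out of range
```

Run:
```python
from h import *
K={}
for n,sub in(("side",None),("top",None)):
    im=np.load(n+"_i.npy");d=np.load(n+"_d.npy");b,l=orange(im)
    b=[x for x in b if (n=="side") or 260<x[0][1]<330]
    b.sort(key=lambda x:x[0][0])
    for c,s in b:
        m=l==l[int(round(c[1])),int(round(c[0]))];P=depthpts(n,d,m)
        top=P[P[:,2]>np.percentile(P[:,2],90)-4] if len(P) else P
        print(n,c.round(1),s,"top",top.mean(0).round(1),len(top),"at z56",atz(n,c,56).round(1))
    K[n]=b
for i in(0,1): p,e=tri(K["side"][i][0],K["top"][i][0]);print(p.round(1),e)
im=np.load("top_i.npy");d=np.load("top_d.npy")
P=depthpts("top",d,np.ones(d.shape,bool)); v,u=np.nonzero(d>0)
s=(u>340)&(u<445)&(v>268)&(v<330)&(abs(P[:,2]-40)<5)
r=cv2.minAreaRect(P[s][:,:2].astype(np.float32));print("console",r,P[s][:,2].mean())
# plate edge corners (screws) top view
for c in((308,237),(503,237),(308,322),(504,322)): print("screw",atz("top",c,8).round(1))
for nm,uv,z in (("beaker",(270,291),70),("jar",(390,191),70),("vial",(336,189),65),("turq",(375,366),12)): print(nm,atz("top",uv,z).round(0))
cv2.imwrite("pics/crop1.png",cv2.resize(im[180:340,290:520],None,fx=3.4,fy=3.4,interpolation=cv2.INTER_CUBIC)[:,:,::-1])
si=np.load("side_i.npy");cv2.imwrite("pics/crop2.png",cv2.resize(si[220:380,260:490],None,fx=3.4,fy=3.4,interpolation=cv2.INTER_CUBIC)[:,:,::-1])
st=ctrl.get_state()
from scipy.spatial.transform import Rotation as R
q=st['ee_rot'];print(R.from_quat([*q[1:],q[0]]).as_matrix().round(3),st['eef_pos'])
```

```text
side [327.1 292.3] [321 288  13   9  94] top [556.3 -36.4  56.8] 93 at z56 [556.9 -35.8  56. ]
side [351.  310.7] [345 306  13  10 107] top [557.6 -92.4  56.8] 107 at z56 [558.2 -91.8  56. ]Traceback (most recent call last):
  File "<stdin>", line 12, in <module>
IndexError: list index out of range
```

```bash
ls -la pics
```

```text
total 812
drwxr-xr-x 2 agent agent   4096 Dec  7 16:28 .
drwxr-xr-x 3 agent agent   4096 Dec  7 16:29 ..
-rw-r--r-- 1 agent agent 401881 Dec  7 16:28 side0.png
-rw-r--r-- 1 agent agent 417505 Dec  7 16:28 top0.png
```

Top orange failed the saturation gate, so I'll loosen it for that view.

```bash
python3 - <<'E'
from h import *
im=np.load("top_i.npy");h=cv2.cvtColor(im,cv2.COLOR_RGB2HSV);print(h[301,376],h[301,416],h[296:306:3,376])
E
sed -i 's/(5,190,120),(18,255,255)/(3,150,110),(20,255,255)/' h.py
python3 - <<'E'
from h import *
K={}
for n,sub in(("side",None),("top",None)):
    im=np.load(n+"_i.npy");d=np.load(n+"_d.npy");b,l=orange(im)
    b=[x for x in b if (n=="side" and 280<x[0][1]<325) or (n=="top" and 260<x[0][1]<330)]
    b.sort(key=lambda x:x[0][0])
    for c,s in b:
        m=l==l[int(round(c[1])),int(round(c[0]))];P=depthpts(n,d,m)
        top=P[P[:,2]>np.percentile(P[:,2],90)-4] if len(P) else P
        print(n,c.round(1),s,"top",top.mean(0).round(1),len(top),"at z56",atz(n,c,56).round(1))
    K[n]=b
if min(map(len,K.values()))>1:
  for i in(0,1): p,e=tri(K["side"][i][0],K["top"][i][0]);print(p.round(1),e)
im=np.load("top_i.npy");d=np.load("top_d.npy")
P=depthpts("top",d,np.ones(d.shape,bool)); v,u=np.nonzero(d>0)
s=(u>340)&(u<445)&(v>268)&(v<330)&(abs(P[:,2]-40)<5)
r=cv2.minAreaRect(P[s][:,:2].astype(np.float32));print("console",r,P[s][:,2].mean())
for c in((308,237),(503,237),(308,322),(504,322)): print("screw",atz("top",c,8).round(1))
for nm,uv,z in (("beaker",(270,291),70),("jar",(390,191),70),("vial",(336,189),65),("turq",(375,366),12)): print(nm,atz("top",uv,z).round(0))
cv2.imwrite("pics/crop1.png",cv2.resize(im[180:340,290:520],None,fx=3.4,fy=3.4,interpolation=cv2.INTER_CUBIC)[:,:,::-1])
si=np.load("side_i.npy");cv2.imwrite("pics/crop2.png",cv2.resize(si[220:380,260:490],None,fx=3.4,fy=3.4,interpolation=cv2.INTER_CUBIC)[:,:,::-1])
st=ctrl.get_state()
from scipy.spatial.transform import Rotation as R
q=st['ee_rot'];print(R.from_quat([*q[1:],q[0]]).as_matrix().round(3),st['eef_pos'])
E
```

```text
[ 14 181 208] [ 13 184 214] [[ 14 179 212]
 [ 14 177 213]
 [ 14 180 214]
 [ 13 180 211]]
side [327.1 292.2] [321 288  13  10  99] top [556.5 -36.2  56.8] 98 at z56 [557.  -35.6  56. ]
side [350.8 310.6] [344 306  14  10 113] top [557.6 -91.9  56.8] 113 at z56 [558.1 -91.4  56. ]
top [376.9 300.5] [369 293  16  16 191] top [558.4 -32.   57.8] 176 at z56 [558.2 -32.3  56. ]
top [415.6 300.4] [408 293  16  16 197] top [560.  -87.8  57.8] 173 at z56 [559.6 -88.4  56. ]
[558.6 -32.9  53.1] 1.0291279268324014
[559.8 -89.1  53.1] 0.7003573326748355
console ((562.30029296875, -60.12086868286133), (77.00030517578125, 120.39598846435547), 1.1928753852844238) 41.57685075520832
screw [653.5  71.4   8. ]
screw [ 659.5 -231.2    8. ]
screw [522.3  68.4   8. ]
screw [ 528.8 -231.6    8. ]
beaker [569. 122.  70.]
jar [717. -48.  70.]
vial [719.  30.  65.]
turq [459. -35.  12.]
[[ 0.273 -0.     0.962]
 [-0.962  0.002  0.273]
 [-0.002 -1.     0.   ]] [ 163.80563527 -576.46747223  192.6299211 ]
```

View pics/crop1.png

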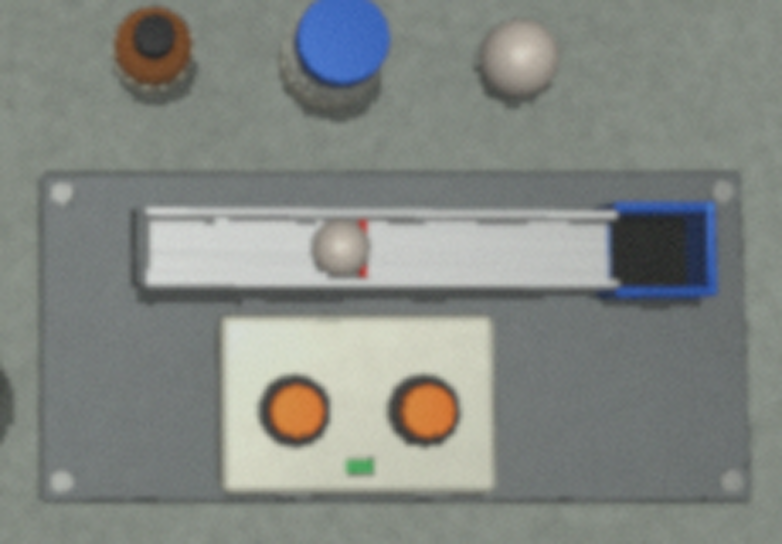

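View pics/crop2.png

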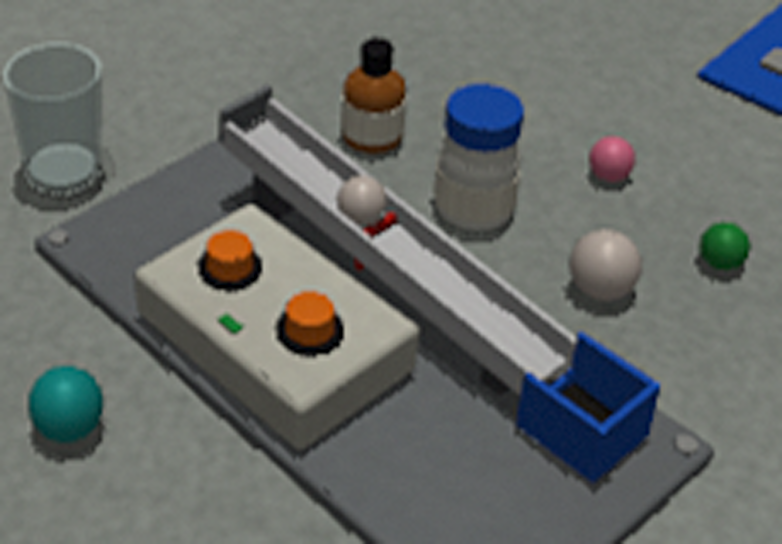

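Confirmed: the white ball in the channel touching the red pins is the one, and the larger white ball stands loose on the bench. The keys are at about (558,-34) and (559,-90), so the midpoint is (559,-61.5) and the dispenser's yaw is about +1.2°. I'll move above them with the gap at 42 mm, which puts the finger centres about 56 mm apart.

>>> {"method": "step_arm", "body": {
  "rows": [
    [[0,0,-1.5],[0.02,0.026,0],0.042],
    [[0,0,-3],[0.04,0.052,0],0.042],
    [[0,0,-4.5],[0.06,0.078,0],0.042],
    [[0,0,-6],[0.08,0.104,0],0.042],
    [[0,0,-7.5],[0.1,0.13,0],0.042],
    [[0,0,-9],[0.12,0.156,0],0.042],
    [[0,0,-10.5],[0.14,0.182,0],0.042],
    [[0,0,-12],[0.16,0.208,0],0.042],
    [[0,0,-13.5],[0.18,0.234,0],0.042],
    [[0,0,-14.6],[0.2,0.26,0],0.042]
  ]
}}

```text
time: 0.93
eef_pos: [364.4, -315.5, 193.1]
ee_rot: [0.505, -0.505, 0.495, -0.495]
contact_force: [0.9, -0.5, 0.4]
width: 0.493
```

>>> {"method": "step_arm", "body": {
  "rows": [
    [[0,0,0],[0.02,0.026,0],0.042],
    [[0,0,0],[0.04,0.052,0],0.042],
    [[0,0,0],[0.06,0.078,0],0.042],
    [[0,0,0],[0.08,0.104,0],0.042],
    [[0,0,0],[0.1,0.13,0],0.042],
    [[0,0,0],[0.12,0.156,0],0.042],
    [[0,0,0],[0.14,0.182,0],0.042],
    [[0,0,0],[0.16,0.208,0],0.042],
    [[0,0,0],[0.18,0.234,0],0.042],
    [[0,0,0],[0.195,0.2555,0],0.042]
  ]
}}

```text
time: 1.77
eef_pos: [560.1, -59.5, 193.0]
ee_rot: [0.506, -0.506, 0.494, -0.494]
contact_force: [0.2, 0.5, 0.1]
width: 0.491
```

>>> {"method": "step_arm", "body": {
  "rows": [
    [[0,0,0],[0,0,-0.025],0.042],
    [[0,0,0],[0,0,-0.05],0.042],
    [[0,0,0],[0,0,-0.075],0.042],
    [[0,0,0],[0,0,-0.1],0.042],
    [[0,0,0],[0,0,-0.11],0.042],
    [[0,0,0],[0,0,-0.11],0.042]
  ]
}}

```text
time: 2.27
eef_pos: [556.4, -61.0, 80.7]
ee_rot: [-0.504, 0.507, -0.496, 0.493]
contact_force: [-1.1, -0.5, 0.8]
width: 0.49
```

Run:
```python
from h import *
for n in("side","top"):
    im,d=ctrl.get_image(n); np.save(f"{n}_d1.npy",d);np.save(f"{n}_i1.npy",im)
    a=im[200:360,260:473] if n=="side" else im[160:400,240:560]
    cv2.imwrite(f"pics/{n}1.png",cv2.resize(a,None,fx=2.5 if n=="top" else 3.7,fy=2.5 if n=="top" else 3.7,interpolation=cv2.INTER_CUBIC)[:,:,::-1])
s=ctrl.get_state();print(s['eef_pos'],s['contact_force'],s['width'],s['time'],s['qpos'])
```

```text
[559.15886574 -61.73138171  83.70944138] [0.1700793  0.23838795 1.07909979] 0.48853073675978015 2.3667 [-2.32817039e-01  4.27942473e-01  1.71198980e+00  1.24162287e-04
  1.00184544e+00  1.31600943e+00]
```

View pics/side1.png

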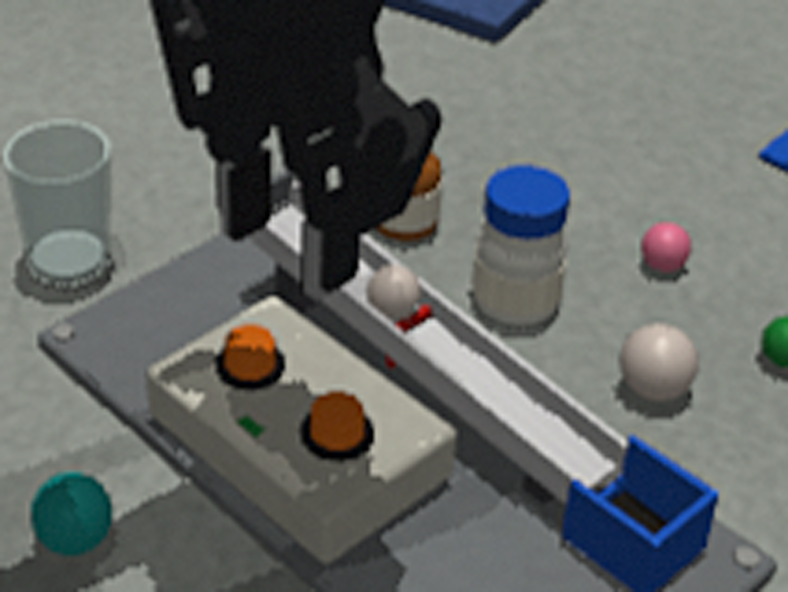

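View pics/top1.png

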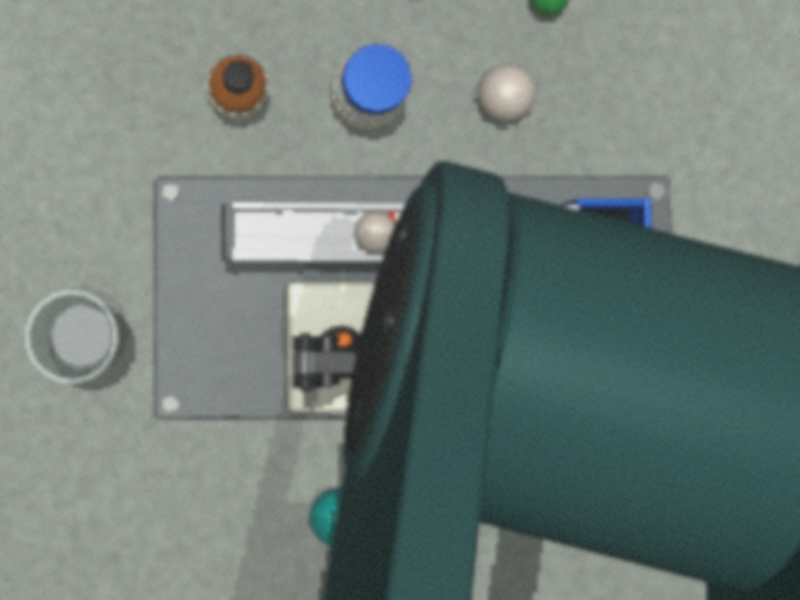

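The tips hang above the keys in the side view, at about (330,262) and (348,277). I'll compare tips and keys within the same camera's depth, which cancels its calibration error.

Run:
```python
from h import *
im=np.load("side_i1.npy");d=np.load("side_d1.npy")
P=depthpts("side",d,np.ones(d.shape,bool)); v,u=np.nonzero(d>0); g=im[v,u].max(1)
s=(P[:,2]>70)&(P[:,2]<125)&(abs(P[:,0]-559)<40)&(abs(P[:,1]+62)<70)
Q=P[s];print(len(Q),Q[:,2].min(),np.percentile(Q[:,2],2))
for a,b in((-62,20),(-140,-62)):
    q=Q[(Q[:,1]>a)&(Q[:,1]<b)&(Q[:,2]<110)]
    for z in range(76,112,4):
        r=q[abs(q[:,2]-z)<2]
        if len(r):print(a,z,len(r),"x",np.percentile(r[:,0],[3,97]).round(1),"y",np.percentile(r[:,1],[3,97]).round(1))
```

```text
28 120.88743972787512 121.0882678448908
```

Run:
```python
from h import *
d=np.load("side_d1.npy")
c=ctrl.get_calibration("side");E=np.array(c["extrinsics"])
for u,v in((324,258),(324,262),(330,255),(348,268),(348,272),(348,276),(344,270),(352,268),(350,255),(355,240)):
    p=E[:3,:3]@(np.linalg.inv(c["mtx"])@[u,v,1]*d[v,u])+E[:3,3];print((u,v),d[v,u],p.round(1))
# predicted tip pixels
Ei=np.linalg.inv(E)
for P in([559,-34,84],[559,-90,84],[559,-34,88],[559,-90,88],[559,-34,97],[559,-90,97],[559,-34,56],[559,-90,56]):
    q=c["mtx"]@(Ei[:3,:3]@P+Ei[:3,3]);print(P,(q[:2]/q[2]).round(1))
```

```text
(324, 258) 648.7047 [548.2 -40.7 134.1]
(324, 262) 654.1035 [548.5 -40.1 126. ]
(330, 255) 655.4684 [560.3 -40.2 133.4]
(348, 268) 610.5383 [550.2 -92.  145.7]
(348, 272) 614.5394 [550.1 -92.3 138.6]
(348, 276) 616.95465 [549.1 -93.5 132.5]
(344, 270) 612.5298 [545.7 -88.6 142.3]
(352, 268) 611.3954 [555.  -95.1 145.1]
(350, 255) 593.25995 [550.2 -95.5 171. ]
(355, 240) 594.6125 [564.3 -89.8 186.5]
[559, -34, 84] [327.2 278.1]
[559, -90, 84] [350.9 296.6]
[559, -34, 88] [327.1 276.2]
[559, -90, 88] [350.9 294.6]
[559, -34, 97] [327.1 271.8]
[559, -90, 97] [351.1 290.2]
[559, -34, 56] [327.4 291.1]
[559, -90, 56] [350.6 309.9]
```

The tips read about z 122 in the picture, against about 88 expected from the TCP. The picture may predate the settling, so I'll retake it now that the arm is still.

```bash
cat > tips.py <<'E'
from h import *
import sys
t=sys.argv[1]
im,d=ctrl.get_image("side")
s=ctrl.get_state();print(s['eef_pos'].round(1),s['contact_force'].round(2),s['width'],s['time'])
P=depthpts("side",d,np.ones(d.shape,bool))
Q=P[(P[:,2]>60)&(P[:,2]<150)&(abs(P[:,0]-559)<40)&(abs(P[:,1]+62)<70)]
for a,b in((-65,20),(-140,-65)):
    q=Q[(Q[:,1]>a)&(Q[:,1]<b)]
    if len(q)<3: continue
    z0=np.percentile(q[:,2],1);r=q[q[:,2]<z0+12]
    print("tip zmin",z0.round(1),len(r),"x",np.percentile(r[:,0],[3,97]).round(1),"y",np.percentile(r[:,1],[3,97]).round(1))
cv2.imwrite(f"pics/{t}.png",cv2.resize(im[200:360,260:473],None,fx=3.7,fy=3.7,interpolation=cv2.INTER_CUBIC)[:,:,::-1])
E
python3 tips.py side2
```

```text
[559.9 -61.9  84.5] [ 0.45 -0.27  0.56] 0.49189917971640873 2.4167
tip zmin 125.2 89 x [546.2 568.5] y [-41.2 -31.8]
tip zmin 124.8 59 x [547.7 564.6] y [-95.9 -84. ]
```

View pics/side2.png

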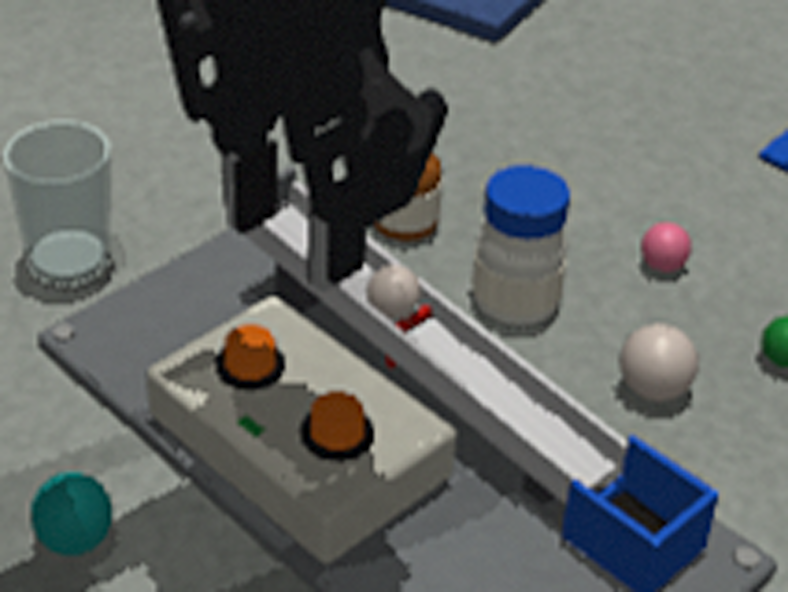

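Even settled, the tips stand at about z 124 in both image and depth, while the state says 84.5. These disagree by about 40 mm, or the tool is not quite where it says. The keys measure correctly at 56.8 in the same camera, so I'll descend in stages, watching force and camera.

>>> {"method": "step_arm", "body": {
  "rows": [
    [[0,0,0],[0,0,-0.006],0.043],
    [[0,0,0],[0,0,-0.012],0.043],
    [[0,0,0],[0,0,-0.018],0.043],
    [[0,0,0],[0,0,-0.02],0.043],
    [[0,0,0],[0,0,-0.02],0.043],
    [[0,0,0],[0,0,-0.02],0.043]
  ]
}}

```text
time: 2.92
eef_pos: [558.8, -61.6, 63.2]
ee_rot: [-0.505, 0.506, -0.495, 0.494]
contact_force: [-0.4, -0.5, 0.1]
width: 0.506
```

```bash
python3 tips.py side3
```

```text
[559.  -61.6  63.4] [ 0.1   0.42 -0.64] 0.5055634766058941 2.9667
tip zmin 105.2 83 x [545.9 566.5] y [-40.9 -34. ]
tip zmin 106.4 68 x [547.1 564.7] y [-96.5 -84.2]
```

View pics/side3.png

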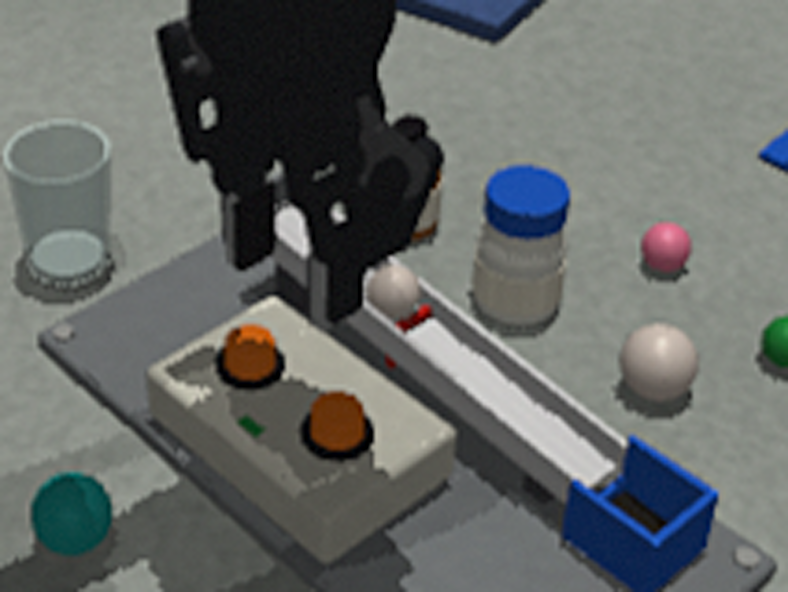

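The tips move one to one with the command. In the side camera the fingers' centre is at about (557,-62) and the keys' at about (558,-63), so they are aligned. Tips at 105 leave about 49 mm to contact, so I'll go 40 more and look again.

>>> {"method": "step_arm", "body": {
  "rows": [
    [[0,0,0],[0,0,-0.006],0.043],
    [[0,0,0],[0,0,-0.012],0.043],
    [[0,0,0],[0,0,-0.018],0.043],
    [[0,0,0],[0,0,-0.024],0.043],
    [[0,0,0],[0,0,-0.028],0.043],
    [[0,0,0],[0,0,-0.03],0.043],
    [[0,0,0],[0,0,-0.03],0.043]
  ]
}}

```text
time: 3.55
eef_pos: [558.4, -61.5, 32.6]
ee_rot: [-0.505, 0.506, -0.495, 0.494]
contact_force: [0.1, -0.1, 0.1]
width: 0.496
```

>>> {"method": "step_arm", "body": {
  "rows": [
    [[0,0,0],[0,0,-0.003],0.043],
    [[0,0,0],[0,0,-0.006],0.043],
    [[0,0,0],[0,0,-0.009],0.043],
    [[0,0,0],[0,0,-0.01],0.043],
    [[0,0,0],[0,0,-0.01],0.043],
    [[0,0,0],[0,0,-0.01],0.043]
  ]
}}

```text
time: 4.05
eef_pos: [558.9, -61.6, 23.3]
ee_rot: [-0.505, 0.505, -0.495, 0.494]
contact_force: [0.8, -0.4, -0.2]
width: 0.505
```

```bash
python3 tips.py side4
```

```text
[559.  -61.7  23.4] [ 0.26 -0.33  0.09] 0.4995418832982511 4.1
tip zmin 66.1 76 x [546.  568.4] y [-41.  -33.8]
tip zmin 69.8 78 x [547.  563.4] y [-96.7 -84.4]
```

View pics/side4.png

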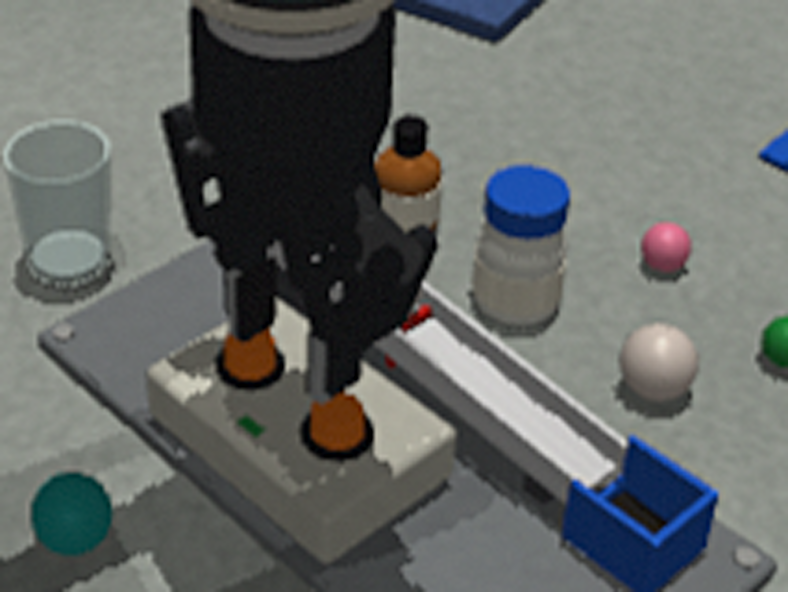

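The fingertips sit centred just above both caps with no force. The tips read z of about 65 and the state 23.4, so I'm trusting the camera. Pressing on in small steps.

>>> {"method": "step_arm", "body": {
  "rows": [
    [[0,0,0],[0,0,-0.003],0.043],
    [[0,0,0],[0,0,-0.006],0.043],
    [[0,0,0],[0,0,-0.009],0.043],
    [[0,0,0],[0,0,-0.01],0.043],
    [[0,0,0],[0,0,-0.01],0.043],
    [[0,0,0],[0,0,-0.01],0.043]
  ]
}}

```text
time: 4.6
eef_pos: [559.1, -61.7, 13.4]
ee_rot: [0.506, -0.505, 0.494, -0.495]
contact_force: [-0.2, -0.5, 2.9]
width: 0.503
```

>>> {"method": "step_arm", "body": {
  "rows": [
    [[0,0,0],[0,0,-0.002],0.043],
    [[0,0,0],[0,0,-0.004],0.043],
    [[0,0,0],[0,0,-0.004],0.043],
    [[0,0,0],[0,0,-0.004],0.043]
  ]
}}

```text
time: 4.93
eef_pos: [559.1, -61.7, 9.4]
ee_rot: [0.506, -0.505, 0.494, -0.495]
contact_force: [-0.1, 0.7, 4.5]
width: 0.507
```

Contact: the force rises along the two-key spring curve (2 N to 6 N over 8 mm). Continuing to the stop.

>>> {"method": "step_arm", "body": {
  "rows": [
    [[0,0,0],[0,0,-0.001],0.043],
    [[0,0,0],[0,0,-0.002],0.043],
    [[0,0,0],[0,0,-0.003],0.043],
    [[0,0,0],[0,0,-0.003],0.043]
  ]
}}

```text
time: 5.27
eef_pos: [559.2, -61.7, 8.1]
ee_rot: [0.506, -0.505, 0.494, -0.495]
contact_force: [-4.3, -0.6, 19.5]
width: 0.502
```

>>> {"method": "step_arm", "body": {
  "rows": [
    [[0,0,0],[0,0,-0.0005],0.043],
    [[0,0,0],[0,0,-0.001],0.043],
    [[0,0,0],[0,0,-0.001],0.043]
  ]
}}

```text
time: 5.52
eef_pos: [559.2, -61.7, 8.0]
ee_rot: [0.506, -0.505, 0.494, -0.495]
contact_force: [-6.3, 2.1, 28.2]
width: 0.503
```

Stopped at 28 N against the stops. Holding and looking.

>>> {"method": "step_arm", "body": {
  "rows": [
    [[0,0,0],[0,0,0],0.043],
    [[0,0,0],[0,0,0],0.043],
    [[0,0,0],[0,0,0],0.043],
    [[0,0,0],[0,0,0],0.043],
    [[0,0,0],[0,0,0],0.043],
    [[0,0,0],[0,0,0],0.043],
    [[0,0,0],[0,0,0],0.043],
    [[0,0,0],[0,0,0],0.043]
  ]
}}

```text
time: 6.18
eef_pos: [559.2, -61.7, 8.0]
ee_rot: [0.506, -0.505, 0.494, -0.495]
contact_force: [-6.0, 1.7, 29.2]
width: 0.503
```

```bash
python3 tips.py side5; python3 -c "
from h import *
print(ctrl.get_state()['moment'])"
```

```text
[559.2 -61.7   8. ] [-6.66  0.77 27.94] 0.5016207044151889 6.2333
tip zmin 61.6 92 x [546.3 568.2] y [-41.  -27.9]
tip zmin 61.2 87 x [547.5 564.3] y [-97.1 -85.1]
[0.22716779 1.10880607 0.03490447]
```

View pics/side5.png

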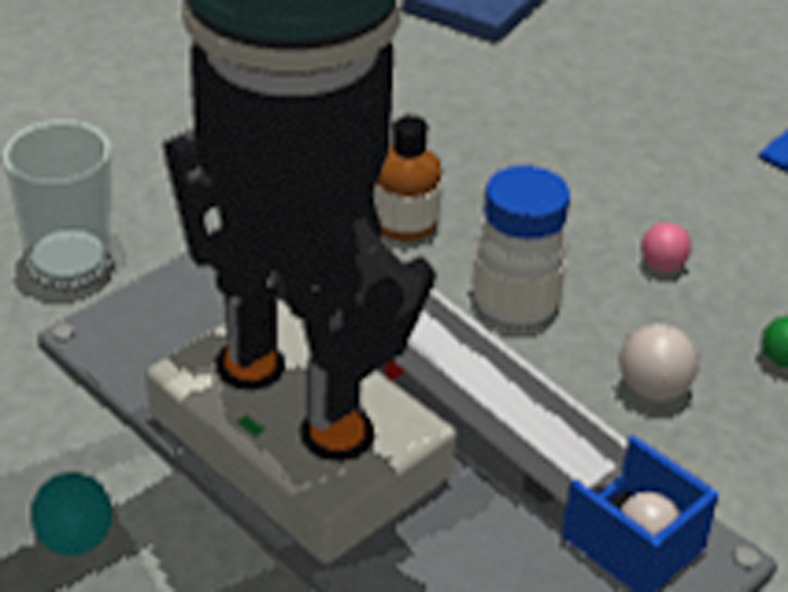

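Both keys are down at their collars, the pins are gone from the channel, and the white ball lies in the pocket at about full-image (436,339). Now I'll lift straight up and clear.

>>> {"method": "step_arm", "body": {
  "rows": [
    [[0,0,0],[0,0,0.004],0.043],
    [[0,0,0],[0,0,0.01],0.043],
    [[0,0,0],[0,0,0.02],0.043],
    [[0,0,0],[0,0,0.035],0.043],
    [[0,0,0],[0,0,0.055],0.043],
    [[0,0,0],[0,0,0.075],0.043],
    [[0,0,0],[0,0,0.1],0.043],
    [[0,0,0],[0,0,0.125],0.043],
    [[0,0,0],[0,0,0.15],0.043],
    [[0,0,0],[0,0,0.17],0.043]
  ]
}}

```text
time: 7.07
eef_pos: [558.8, -61.6, 177.3]
ee_rot: [0.506, -0.505, 0.494, -0.495]
contact_force: [0.4, -0.5, -0.1]
width: 0.505
```

>>> {"method": "step_arm", "body": {
  "rows": [
    [[0,0,0],[-0.02,-0.025,0],0.043],
    [[0,0,0],[-0.04,-0.05,0],0.043],
    [[0,0,0],[-0.06,-0.075,0],0.043],
    [[0,0,0],[-0.08,-0.1,0],0.043],
    [[0,0,0],[-0.1,-0.125,0],0.043],
    [[0,0,0],[-0.12,-0.15,0],0.043],
    [[0,0,0],[-0.13,-0.18,0],0.043],
    [[0,0,0],[-0.14,-0.2,0],0.043],
    [[0,0,0],[-0.14,-0.22,0],0.043],
    [[0,0,0],[-0.14,-0.22,0],0.043]
  ]
}}

```text
time: 7.9
eef_pos: [418.5, -285.1, 175.6]
ee_rot: [-0.504, 0.505, -0.495, 0.496]
contact_force: [1.1, -0.9, 0.1]
width: 0.501
```

Run:
```python
from h import *
for n in("side","top"):
    im,d=ctrl.get_image(n); cv2.imwrite(f"pics/{n}9.png",im[:,:,::-1])
    b,l=orange(im)
    for c,s in b: print(n,c.round(1),s[4])
s=ctrl.get_state();print(s['eef_pos'],s['contact_force'],s['dq'].round(3),s['time'])
```

```text
side [325.9 294.7] 119
top [333.2 195.1] 102
top [376.9 300.5] 189
top [415.6 300.4] 197
[ 418.47435922 -281.59564253  175.20547305] [ 0.33774038 -0.41203585  0.15606854] [ 0.028 -0.008  0.017  0.006  0.003  0.003] 8.0
```

View pics/side9.png

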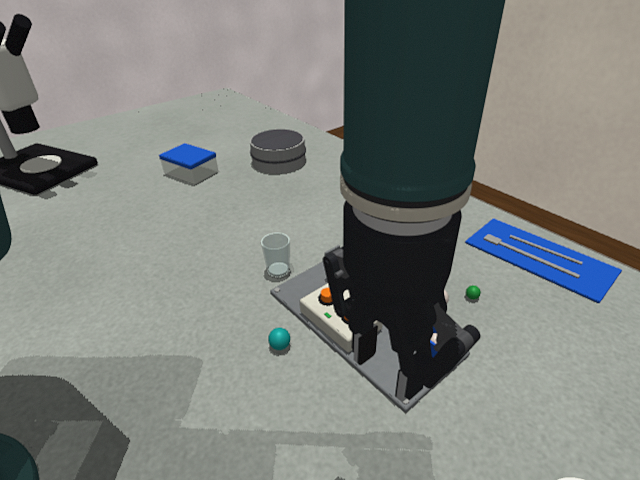

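View pics/top9.png

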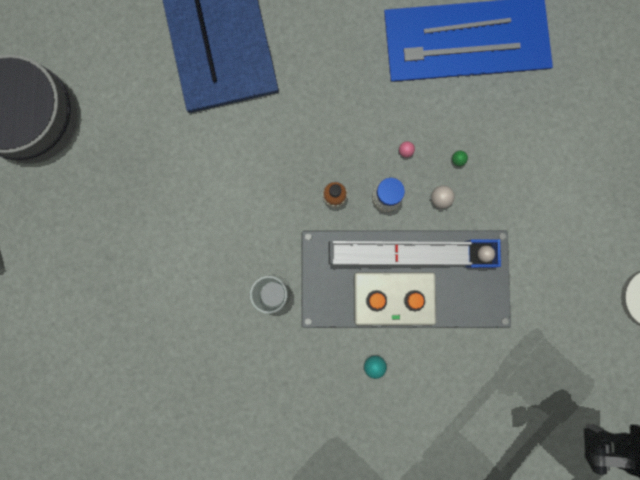

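The top view shows the ball in the pocket at (486,254) and the pins standing again at (397,252). The keys are back at their first pixels, and the jar, beaker and vial are unmoved.

```bash
python3 -c "
from workcell import ctrl
print(ctrl.hand_in())"
```

```text
the job is handed in; nothing more can be done
None
```

I pressed both orange keys together, one with each fingertip, down to their stops at about 28 N total. I held them for about 0.7 s, until the side picture showed the white ball in the blue pocket. Then I lifted straight up, moved clear and handed in at about 8 s.

**Last checks, top view:**
- The ball is in the pocket at (486,254).
- Both keys are back at their original pixels, and the red pins are standing again.
- The jar, beaker and vial are where they were at the start.
- The measured tool force is about zero.

**Disagreements:**
- **Tip height:** the reported TCP height was about 40 mm below the fingertip height the side camera showed. I went by the camera and the force, and contact came within about 2 mm of the camera's estimate.
- **Key positions:** the two cameras disagreed by about 3 to 4 mm in y on where the keys are, which was small enough not to matter.
- **Final side view:** the arm hid the right key and the pocket, so the last check of those rests on the top view.

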